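# Hang the filter slider on the storage peg

### The job

Pull the black filter slider out of the lamp house by the end that sticks out and lay it flat on the bench. Then take it again nearer its plain end, pass its finger slot over the sloping peg of the storage stand and push it back along the peg until its upper end bears gently against the column before you let go, so that it is left hanging down freely from the peg. Leave the other things on the bench where they are.

Things in the scene. Friction and masses are not known exactly. Their poses are not given: they have to be found in the camera images.
- slider: filter slider: flat black bar 190 x 36 x 8 mm, 0.15 kg, with a rectangular finger slot (the eye, 32 long x 18 wide, right through) near one end and a flush round window mid-way. Origin: centre of underside; x along its length from slot end (-95 mm) to plain end (+95), y across, z through its thickness. Starts level in the lamp house slot, 12 mm above the bench, slot end 67 to 83 mm out.
- eye (a point): centre of the slider's finger slot: on the slider at x = -69 mm, mid-thickness (z = 4 mm); 10 mm of solid bar lies beyond the slot's end, and 9 mm on each side. Axes as the slider's.
- plain_end (a point): middle of the end face of the slider's plain end, x = +95 mm, z = 4 mm. Axes as the slider's.
- lamp_house: lamp house: fixed white box 250 deep x 170 wide x 140 mm tall, ribs 10 mm more on top. Origin: at bench level under the middle of its flat slot face; x points into the box (the slot face looks to -x), y along the slot face, z up. The slider is drawn out straight along -x.
- slot_mouth (a point): middle of the lower edge of the lamp house's slot, 12 mm above the bench; the slot is 40 wide, 12 high and 130 mm deep. Axes as the lamp house's.
- stand: storage stand: fixed dark steel foot 130 (x) x 110 (y) x 12 mm, square aluminium column 30 x 30 mm, 270 mm tall. Origin: at bench level under the column's front face (column from x = 0 to +30 mm, foot from x = -55 to +75 mm); the peg leans out over -x.
- column: the stand's square aluminium column, 30 x 30 mm, from 12 to 270 mm above the bench. Origin: middle of the lower edge of its front face, which looks to -x; axes as the stand's.
- peg: the stand's peg: steel rod 14 mm in diameter, round tip, 110 mm long. Origin: its root, where its axis leaves the column's front face, 200 mm above the bench. z along the peg to the tip, 40 degrees from vertical, leaning to the stand's -x; y is the stand's y. A slider square to the peg, plain end hanging lower, stops against the column with the eye about 35 mm from the root.
- peg_tip (a point): the end of the peg's round tip, 110 mm along the peg's z. Axes as the peg's.
- post: bystander: upright steel post 25 mm in diameter on a round foot 60 mm across, 90 mm tall. Origin: centre of its underside.
- slide_box: bystander: grey closed slide box 85 x 160 x 30 mm. Origin: centre of its underside, y along its length.
- objective: bystander: brass microscope objective standing on its flange, 40 mm in diameter, 58 mm tall. Origin: centre of its underside.
There are look-alikes about, which are no part of the job. Of the things that look like the slider, the smaller one is meant.

How it is judged:
On the way, in this order (a step that is already met when the one before it is completed fails the run):
1. the slider lies flat on the bench, clear of the lamp house, and the fingers have let go of it (angle between slider's own z axis and vertical below 0.1 rad and height (world z) of each of eye, plain_end below 0.012 m and x of plain_end in the frame of lamp_house below -0.003 m and contact force between the fingers and slider below 0.1 N and linear speed of slider below 0.02 m/s), for 0.2 s.
2. the peg is through the finger slot and the slider, held by the fingers, has been pushed back along the peg and bears against the column (x of eye in the frame of peg between -0.016 and 0.016 m and y of eye in the frame of peg between -0.008 and 0.008 m and z of eye in the frame of peg between -0.01 and 0.05 m and contact force between the fingers and slider above 1 N and contact force between slider and column above 0.5 N), for 0.15 s.
At the end, for the whole second after the job is handed in: the slider hangs at rest from the peg, let go: the peg passes through its finger slot, the eye's centre is no more than 55 mm from the peg's root along the peg (within 20 mm of its axis lengthways of the slot, 10 mm sideways), and its plain end points down within 48 degrees of vertical (x of eye in the frame of peg between -0.02 and 0.02 m and y of eye in the frame of peg between -0.01 and 0.01 m and z of eye in the frame of peg between -0.01 and 0.055 m and angle between slider's own x axis and vertical above 2.3 rad and contact force between slider and stand above 0.3 N and contact force between slider and the fingers below 0.1 N and linear speed of slider below 0.03 m/s and angular speed of slider below 0.3 rad/s); the robot touches nothing.
It fails at once if the slider, held by the fingers, is pressed against the column with over 30 N (contact force between the fingers and slider above 1 N and contact force between slider and column above 30 N).
It fails at once if a bystander (post, slide box or objective) has been moved more than 30 mm (distance of any of post, slide_box, objective from where it was at the start of the episode above 0.03 m).
It also fails if it takes over 72 s, if anything falls off the work surface, if the arm or the gripper's body presses on something with over 40 N, if the wrist force passes 120 N, or if a joint passes its speed limit or range.

### The arm

A 6-joint arm with a two-finger parallel gripper is mounted at the origin on the work surface. World frame = base frame: x ahead of the robot, y to its left, z up, the work surface at z = 0. Lengths are in m, angles in rad, forces in N, time in s.
With the tool pointing down it reaches from about 0.35 to 0.775 m from the base axis. Payload 5.5 kg.
Tool frame: the origin (TCP) lies midway between the tips of the shut fingers; the grasp point (between the pads) lies 19 mm behind it; z points along the fingers, y is the line along which they close (so a half turn about z gives the same grasp; the last joint's range is limited). The gripper opens to 85 mm and grips with 20 to 120 N. Pads are 22 mm wide; open, the fingers measure 114 mm over their backs; the gripper's body (76 mm by 85 mm) begins 54 mm behind the grasp point. The pads swing forward as they close: fully open they stand 13 mm farther back than shut.
Start: joints at [1.197, 0.313, 0.046, 1.304, 0, 1.431], TCP at [0.133, 0.559, 0.231] pointing down, gripper open.
Joint ranges: [-2.76, 2.76], [-0.86, 1.69], [-1.03, 1.26], [-2.2, 2.34], [-1.47, 1.5], [-3.14, 3.14]. Speed limits (rad/s): [2.57, 2.57, 3.14, 3.14, 3.14, 3.14].

### API

Orientations are given as a unit quaternion [w, x, y, z].
In Python, from workcell import get_state, read_camera, camera_info, hand_in, recognise gives the robot as it stands.
- The arm moves only by the tool arm_command, never from a script. Its argument "moves" is one flat list of numbers, 7 for each row, row after row: the opening, from -1 (shut) to 1 (fully open), then the shift along the tool's x, y, z in mm, then the turn, a rotation vector about the tool's x, y, z in rad. A call has 1 to 8 rows; each row shifts and turns the commanded pose from where the row before left it, along the tool's axes as they then stand; what a row does not reach is not made up. A row lasts 1/8 s, in which the tool goes at most 62.5 mm and 10.7 degrees, less where a joint would pass 70% of its speed; a pose out of reach is approached as far as the arm can. A call with a gripper value outside its range is refused whole. The fingers move at their own pace and stop on an object; "newtons" is the grip in N (left out, the last holds). Time passes only in rows, so rows that do not move let the fingers close. It gives the time, the measured TCP pose, the force, the opening and the grip force at its end, in the units of the state.
- get_state(): the state, without advancing time (a new reading comes with each control period).
- read_camera(name): name is "scene" or "top" or "wrist"; returns (picture, depth): 420x560x3 uint8, blue, green, red; 420x560 float32, m along the optical axis (not along the pixel's ray), 0 where there is no reading.
- camera_info(name): a dict with "fovy" (degrees; the focal length in pixels is half the picture's height over the tangent of half this angle, whatever the lens; pixels are square), "cx", "cy" (the principal point, pixels), "k1" (the pictures are not rectified: a ray, as slopes to the right and down, at radius r is drawn at 1 + k1 r^2 times it, then the intrinsics apply), "eye" and "orientation" of the camera in the world; the wrist camera has in their place "tool_from_camera" (4x4, takes a point from camera to tool coordinates, whose origin is the TCP and whose axes are the flange's). Camera axes: x right, y down, z forward; pixel columns grow to the right and rows downward; lengths in m; the calibration is good to about 2 mm. A picture is of the moment at which its call begins: read the wrist's pose just before it. camera_info takes no time and is no camera call.
- hand_in(): hands the job in; it is judged then, once.
Trained networks look in the newest picture that a camera, given by its name, has taken for a name from the list of things; names that differ only in an ending like _2 or _b are one class to them, and where a whole thing is asked for, a point or a joint stands for the part that bears it (a point fixed in the world has none). Each returns a list of dicts, best first, with "confidence" (0 to 1); they miss things now and then, are a little off and sometimes report something else, mostly with a low value. They report only what shows in the picture. A call takes as long as a camera call. They do not tell look-alikes from the thing itself.
- recognise(camera, label): "point" ([column, row] in pixels, amid what is visible of it).
The state is a dict: "clock": time; "joint_pos": joint angles; "qvel": joint speeds; "tau": joint torques, N m; "tcp_pos": TCP position; "orientation": TCP orientation; "wrist_force": force on the tool from outside, world axes, zero at the start; "ft_torque": the same for the moment, N m; "finger_gap": finger opening in m; "grip_force": force on a finger pad.
Only numpy, scipy, OpenCV 4.12 (cv2) and the standard library are available. Lean on these libraries where they do the work, as an engineer would, in place of code of your own. Each camera call takes 0.05 s, during which the arm holds its last target. There are 200 camera calls.

## Working session

There is one attempt and no reset: what is moved stays moved. The work goes in short steps, Python scripts to look and compute and a tool call to move; the robot and the scene stay as the last step left them, time stands still between calls to the robot, and variables do not carry over. Pictures are saved under pics/ and viewed, at most 10 in all, crops included, and the job is handed in when it is done.

Besides the shell and the picture viewer there is one more tool, called after "Call:" in YAML: its name, and indented under it one key for each argument. arm_command: Moves the arm, as the interface text tells. Its arguments: {"type":"object","properties":{"moves":{"type":"array"},"newtons":{"type":"number"}},"required":["moves"]}

```bash
mkdir -p pics; cat > h.py <<'E'
import numpy as np, cv2
from scipy.spatial.transform import Rotation as R
from workcell import *
def rot(q): return R.from_quat([q[1],q[2],q[3],q[0]])
def pose(cam,st=None):
    i=camera_info(cam)
    if cam=='wrist':
        st=st or get_state(); T=np.array(i['tool_from_camera']); r=rot(st['orientation']).as_matrix()
        return i, r@T[:3,:3], r@T[:3,3]+np.array(st['tcp_pos'])
    return i, rot(i['orientation']).as_matrix(), np.array(i['eye'])
def ray(cam,px,st=None):
    i,M,e=pose(cam,st); f=210/np.tan(np.radians(i['fovy'])/2)
    d=np.array([(px[0]-i['cx'])/f,(px[1]-i['cy'])/f]); u=d.copy()
    for _ in range(20): u=d/(1+i['k1']*(u@u))
    return e, M@np.array([u[0],u[1],1.])
def at(cam,px,depth,st=None):  # by depth
    e,d=ray(cam,px,st); return e+d*depth
def onz(cam,px,z,st=None):
    e,d=ray(cam,px,st); return e+d*(z-e[2])/d[2]
def dep(D,px,r=2):
    c,w=int(round(px[0])),int(round(px[1])); a=D[max(0,w-r):w+r+1,max(0,c-r):c+r+1]; a=a[a>0]
    return float(np.median(a)) if a.size else 0
def proj(cam,p,st=None):
    i,M,e=pose(cam,st); q=M.T@(np.array(p)-e); u=q[:2]/q[2]; u=u*(1+i['k1']*(u@u)); f=210/np.tan(np.radians(i['fovy'])/2)
    return u*f+[i['cx'],i['cy']]
E
cat > a.py <<'E'
from h import *
for c in ['scene','top']:
    P,D=read_camera(c); cv2.imwrite(f'pics/{c}0.png',P); np.save(f'{c}0.npy',D); i=camera_info(c); print(c,np.round(i['eye'],3),i['fovy'],i['k1'])
    for l in ['slider','eye','plain_end','lamp_house','slot_mouth','stand','column','peg','peg_tip','post','slide_box','objective']:
        for r in recognise(c,l)[:4]:
            p=r['point']; d=dep(D,p); print(l,np.round(p),round(r['confidence'],2),np.round(at(c,p,d),3))
E
python3 a.py; python3 -c "
from workcell import *;print(get_state())"
```

```text
scene [1.226 0.9   0.977] 45.53118357393848 -0.06611932933080199
slider [309. 188.] 0.83 [ 0.338 -0.194  0.01 ]
slider [375. 283.] 0.53 [0.466 0.269 0.018]
eye [308. 191.] 0.85 [ 0.349 -0.181  0.012]
plain_end [311. 191.] 0.83 [ 0.339 -0.176  0.01 ]
plain_end [377. 280.] 0.66 [0.453 0.262 0.016]
lamp_house [442. 305.] 0.74 [0.487 0.486 0.141]
slot_mouth [440. 307.] 0.87 [0.493 0.486 0.141]
stand [219. 190.] 0.85 [ 0.641 -0.266  0.076]
column [222. 166.] 0.78 [ 0.625 -0.267  0.16 ]
peg [235. 131.] 0.44 [ 0.567 -0.278  0.259]
post [250. 296.] 0.61 [0.778 0.138 0.037]
slide_box [241. 159.] 0.65 [ 0.448 -0.455  0.031]
objective [288. 317.] 0.54 [0.737 0.247 0.036]
top [ 0.362 -0.017  1.374] 51.62678051817634 -0.04458961868959062
slider [181. 255.] 0.7 [0.451 0.305 0.018]
slider [342. 296.] 0.56 [ 0.326 -0.195  0.011]
eye [340. 298.] 0.96 [ 0.322 -0.188  0.011]
eye [187. 259.] 0.62 [0.439 0.288 0.015]
plain_end [339. 299.] 0.91 [ 0.319 -0.185  0.011]
plain_end [184. 257.] 0.78 [0.446 0.299 0.001]
lamp_house [388. 202.] 0.66 [ 0.624 -0.349  0.004]
lamp_house [128. 261.] 0.57 [0.426 0.431 0
[... 445 characters left out ...]
5 0.228 0.051]
{'clock': 1.3, 'joint_pos': array([1.19742513e+00, 3.13172753e-01, 4.61175952e-02, 1.30359980e+00,
       6.98524698e-06, 1.43120772e+00]), 'qvel': array([-0.00026529,  0.00097884, -0.00050937,  0.00022083,  0.00044326,
       -0.00080489]), 'tau': array([-3.18159186e-05, -4.80472291e+01,  2.98806685e+01,  8.13366350e-04,
       -2.38494367e-04,  8.04055446e-06]), 'tcp_pos': array([0.13322313, 0.55940492, 0.23134591]), 'orientation': array([1.45529759e-05, 1.16625284e-01, 9.93175985e-01, 6.92595046e-05]), 'wrist_force': array([ 0.09744531,  0.86727621, -0.30188665]), 'ft_torque': array([0.03301604, 0.08100043, 0.02153187]), 'grip_force': 0.0, 'finger_gap': 0.08548008250939038}
```

View pictures.

View pics/scene0.png

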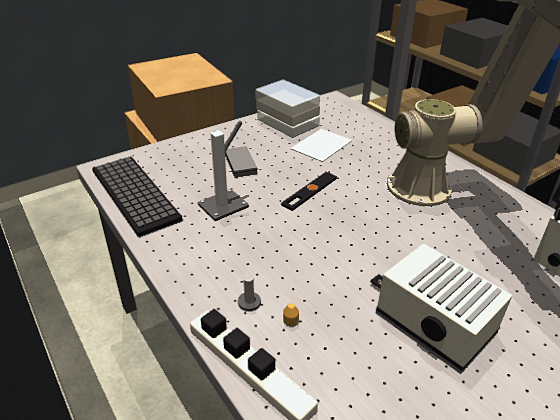

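View pics/top0.png

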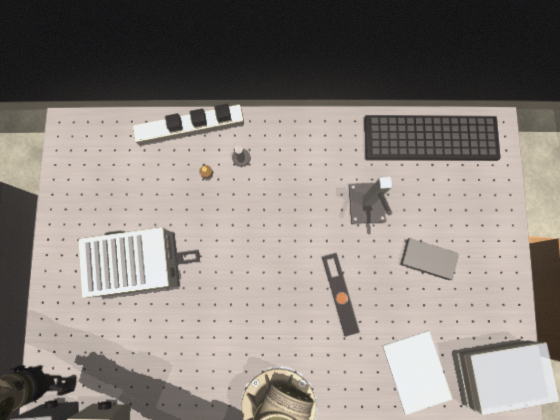

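The scene shows the slot end sticking out of the lamp house at top (190,257) / scene (378,282). Candidates: that one, and the bigger bar with the orange window lying free at top (341,297) / scene (309,190), which I take for the look-alike. The stand is at top (370,200), with its peg leaning to lower right (388,208). Next I work out the geometry from depth.

```bash
cat > b.py <<'E'
from h import *
def cloud(c):
    D=np.load(f'{c}0.npy'); i,M,e=pose(c); f=210/np.tan(np.radians(i['fovy'])/2)
    uu,vv=np.meshgrid(np.arange(560),np.arange(420)); d=np.stack([(uu-i['cx'])/f,(vv-i['cy'])/f],-1); u=d.copy()
    for _ in range(15): u=d/(1+i['k1']*(u**2).sum(-1,keepdims=True))
    return (e+(np.dstack([u,np.ones_like(u[...,:1])])*D[...,None])@M.T), D>0
def rect(p):
    r=cv2.minAreaRect(p[:,:2].astype(np.float32)*1000); b=cv2.boxPoints(r); return np.round(r[0],1),np.round(r[1],1),round(r[2],2)
for c in ['top','scene']:
    W,ok=cloud(c); p=W[ok]; print(c, 'bench', np.median(p[(abs(p[:,2])<.01)&(abs(p[:,1])<.3)&(p[:,0]<.8)&(p[:,0]>.3),2]))
    box=p[(p[:,2]>.12)&(p[:,2]<.16)&(p[:,1]>.25)&(p[:,1]<.65)&(p[:,0]>.28)&(p[:,0]<.6)]; print('box',len(box),rect(box),box[:,2].max())
    near=p[(abs(p[:,0]-.6)<.15)&(abs(p[:,1]+.27)<.12)]
    t=near[(near[:,2]>.262)&(near[:,2]<.28)]; print('coltop',len(t),rect(t) if len(t)>3 else '',t.mean(0).round(3))
    t=near[(near[:,2]>.006)&(near[:,2]<.02)]; print('foot',len(t),rect(t))
    for z in np.arange(.2,.3,.01):
        t=near[(abs(near[:,2]-z)<.005)]; print(round(z,3),len(t),t.mean(0).round(3), t.min(0).round(3),t.max(0).round(3)) if len(t) else 0
    s=p[(p[:,2]>.008)&(p[:,2]<.03)&(p[:,1]>.2)&(p[:,1]<.31)&(abs(p[:,0]-.44)<.06)]; print('slider',len(s),rect(s),np.median(s[:,2]))
    for n,(x,y) in dict(post=(.765,.124),obj=(.72,.23),sb=(.44,-.459)).items():
        t=p[(p[:,2]>.012)&(np.hypot(p[:,0]-x,p[:,1]-y)<(.06 if n!='sb' else .11))]; print(n,rect(t),t[:,2].max().round(3))
E
python3 b.py
```

```text
top bench -0.00031256822803649165
box 5204 (array([423.8, 447.4]), array([172.1, 251.9]), 8.32) 0.15495732276173246
coltop 169 (array([ 588.7, -280.4]), array([ 30.3, 102.6]), 89.59) [ 0.612 -0.281  0.27 ]
foot 1095 (array([ 599.6, -269.9]), array([298.8, 239.6]), 0.06)
0.2 10 [ 0.618 -0.272  0.2  ] [ 0.609 -0.294  0.195] [ 0.632 -0.265  0.204]
0.21 20 [ 0.616 -0.273  0.209] [ 0.601 -0.287  0.205] [ 0.636 -0.265  0.214]
0.22 36 [ 0.608 -0.277  0.219] [ 0.59  -0.294  0.215] [ 0.634 -0.266  0.224]
0.23 29 [ 0.604 -0.277  0.231] [ 0.583 -0.293  0.226] [ 0.637 -0.265  0.235]
0.24 31 [ 0.603 -0.277  0.24 ] [ 0.576 -0.296  0.235] [ 0.636 -0.265  0.245]
0.25 30 [ 0.595 -0.277  0.249] [ 0.568 -0.295  0.245] [ 0.637 -0.266  0.255]
0.26 33 [ 0.597 -0.277  0.26 ] [ 0.556 -0.292  0.255] [ 0.637 -0.266  0.265]
0.27 148 [ 0.617 -0.281  0.269] [ 0.549 -0.296  0.265] [ 0.64  -0.266  0.274]
0.28 31 [ 0.55  -0.284  0.28 ] [ 0.537 -0.294  0.275] [ 0.627 -0.277  0.285]
0.29 5 [ 0.543 -0.284  0.286] [ 0.541 -0.288  0.285] [ 0.546 -0.28   0.287]
slider 157 (array([435.7, 256.5]), array([112.5,  69.8]), 81
[... 820 characters left out ...]
[ 0.575 -0.289  0.235] [ 0.646 -0.263  0.245]
0.25 59 [ 0.614 -0.274  0.25 ] [ 0.568 -0.29   0.246] [ 0.645 -0.262  0.255]
0.26 66 [ 0.611 -0.275  0.26 ] [ 0.557 -0.296  0.255] [ 0.647 -0.263  0.265]
0.27 80 [ 0.617 -0.278  0.27 ] [ 0.552 -0.297  0.265] [ 0.645 -0.261  0.275]
0.28 24 [ 0.553 -0.28   0.279] [ 0.543 -0.291  0.275] [ 0.568 -0.27   0.285]
0.29 2 [ 0.547 -0.281  0.286] [ 0.545 -0.282  0.286] [ 0.55  -0.279  0.286]
slider 97 (array([451.3, 268.8]), array([39.5, 36. ]), 7.65) 0.018814584542772184
post (array([780. , 133.9]), array([47.2, 53.9]), 57.5) 0.095
obj (array([725.4, 242. ]), array([33.4, 38. ]), 50.68) 0.061
sb (array([ 446.3, -466.4]), array([169.9,  86.3]), 72.43) 0.038
```

Call:
arm_command:
  moves: [1, -48, -31, 0, 0, 0, 0, 1, -48, -31, 0, 0, 0, 0, 1, -48, -31, 0, 0, 0, 0, 1, -48, -31, 0, 0, 0, 0, 1, -48, -31, 0, 0, 0, 0, 1, -48, -31, 0, 0, 0, 0, 1, -48, -31, 0, 0, 0, 0, 1, -48, -31, 0, 0, 0, 0]

```text
clock: 2.3
tcp_pos: [0.4506, 0.2277, 0.2316]
orientation: [0.0, 0.117, 0.993, 0.0]
wrist_force: [0.2, 0.8, 0.6]
finger_gap: 0.0852
grip_force: 0.0
```

Call:
arm_command:
  moves: [1, 0, 0, 0, 0, 0, 0.17, 1, 0, 0, 0, 0, 0, 0.17, 1, 0, 0, 0, 0, 0, 0.17, 1, 0, 0, 0, 0, 0, 0.17, 1, 0, 0, 0, 0, 0, 0.17, 1, 0, 0, 0, 0, 0, 0.17, 1, 0, 0, 0, 0, 0, 0.174, 1, 0, 0, 0, 0, 0, 0]

```text
clock: 3.3
tcp_pos: [0.4493, 0.2292, 0.2313]
orientation: [-0.0, 0.654, 0.756, 0.0]
wrist_force: [-0.1, 0.1, -0.0]
finger_gap: 0.0852
grip_force: 0.0
```

```bash
cat > c.py <<'E'
import sys; from h import *
tag=sys.argv[1]; st=get_state(); P,D=read_camera('wrist'); np.save(f'w{tag}.npy',D); cv2.imwrite(f'pics/w{tag}.png',P)
import pickle; pickle.dump(st,open(f'w{tag}.pkl','wb'))
print(st['clock'],st['tcp_pos'].round(4),np.round(camera_info('wrist')['tool_from_camera'],3))
for l in sys.argv[2:]:
    for r in recognise('wrist',l)[:3]:
        p=r['point']; print(l,np.round(p),round(r['confidence'],2),at('wrist',p,dep(D,p),st).round(4))
E
python3 c.py 1 slider eye slot_mouth
```

```text
3.3 [0.4493 0.2292 0.2313] [[-0.    -0.95  -0.313  0.08 ]
 [ 1.    -0.    -0.     0.   ]
 [ 0.    -0.313  0.95  -0.143]
 [ 0.     0.     0.     1.   ]]
slider [294. 132.] 0.8 [0.4555 0.2922 0.0183]
slider [118. 416.] 0.77 [ 0.2413 -0.1954  0.0108]
eye [116. 416.] 0.87 [ 0.2385 -0.1963  0.0104]
eye [298. 128.] 0.59 [0.4592 0.2968 0.02  ]
slot_mouth [289.  52.] 0.75 [0.4376 0.3504 0.1397]
slot_mouth [498. 206.] 0.66 [0.7039 0.2436 0.0393]
```

View pics/w1.png

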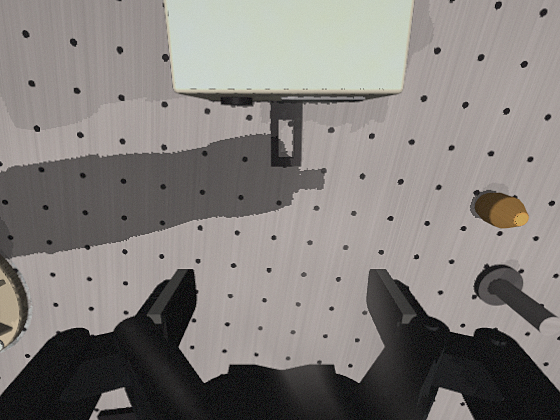

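The slider's slot end is at (286,166), 30 px wide (271–301), with the slot open at (287,138) and the box face at about row 100. This is the smaller, inserted one, so the choice holds.

```bash
cat > d.py <<'E'
from h import *; import pickle
st=pickle.load(open('w1.pkl','rb')); D=np.load('w1.npy')
for px in [(271,166),(301,166),(271,110),(301,110)]: print(px,onz('wrist',px,.02,st).round(4))
S=[(c,r) for r in range(100,185) for c in range(255,320)]
P=np.array([at('wrist',p,D[p[1],p[0]],st) for p in S if D[p[1],p[0]]>0]); s=P[(P[:,2]>.012)&(P[:,2]<.027)&(P[:,1]<.315)]
r=cv2.minAreaRect(s[:,:2].astype(np.float32)*1000); print(len(s),r,np.median(s[:,2]),s[:,1].min())
print(cv2.boxPoints(r))
D0=np.load('top0.npy'); # second view: top camera
for px in [(198,252),(199,261)]: print('top',onz('top',px,.02).round(4))
E
python3 d.py
```

```text
(271, 166) [0.4345 0.2492 0.02  ]
(301, 166) [0.4699 0.2543 0.02  ]
(271, 110) [0.4261 0.3116 0.02  ]
(301, 110) [0.4595 0.3165 0.02  ]Traceback (most recent call last):
  File "d.py", line 5, in <module>
    P=np.array([at('wrist',p,D[p[1],p[0]],st) for p in S if D[p[1],p[0]]>0]); s=P[(P[:,2]>.012)&(P[:,2]<.027)&(P[:,1]<.315)]
                ~~^^^^^^^^^^^^^^^^^^^^^^^^^^^
  File "h.py", line 17, in at
    e,d=ray(cam,px,st); return e+d*depth
        ~~~^^^^^^^^^^^
  File "h.py", line 12, in ray
    i,M,e=pose(cam,st); f=210/np.tan(np.radians(i['fovy'])/2)
          ~~~~^^^^^^^^
  File "h.py", line 6, in pose
    i=camera_info(cam)
ValueError: time passes only in moves, steps and waits
```

Call:
arm_command:
  moves: [1, 34, 6, 0, 0, 0, 0, 1, 0, 0, 50, 0, 0, 0, 1, 0, 0, 50, 0, 0, 0, 1, 0, 0, 50, 0, 0, 0, 1, 0, 0, 50, 0, 0, 0, 1, 0, 0, 27, 0, 0, 0, 1, 0, 0, 0, 0, 0, 0]
  newtons: 50

```text
clock: 4.38
tcp_pos: [0.4483, 0.2629, 0.0022]
orientation: [-0.001, 0.654, 0.756, -0.002]
wrist_force: [-0.3, 0.1, -0.1]
finger_gap: 0.0854
grip_force: 0.0
```

Call:
arm_command:
  moves: [-1, 0, 0, 0, 0, 0, 0, -1, 0, 0, 0, 0, 0, 0, -1, 0, 0, 0, 0, 0, 0, -1, 0, 0, 0, 0, 0, 0, -1, 0, 0, 0, 0, 0, 0, -1, 0, 0, 0, 0, 0, 0]

```text
clock: 5.12
tcp_pos: [0.4514, 0.2641, 0.0049]
orientation: [0.0, 0.655, 0.756, 0.001]
wrist_force: [0.8, 0.1, 4.7]
finger_gap: 0.0349
grip_force: 53.2
```

Call:
arm_command:
  moves: [-1, -10, 0, 0, 0, 0, 0, -1, -20, 0, 0, 0, 0, 0, -1, -20, 0, 0, 0, 0, 0, -1, -20, 0, 0, 0, 0, 0, -1, -20, 0, 0, 0, 0, 0, -1, -20, 0, 0, 0, 0, 0, -1, -20, 0, 0, 0, 0, 0, -1, -20, 0, 0, 0, 0, 0]

```text
clock: 6.12
tcp_pos: [0.47, 0.1136, 0.0033]
orientation: [-0.001, 0.655, 0.756, -0.002]
wrist_force: [-0.2, 0.7, -1.3]
finger_gap: 0.0349
grip_force: 52.7
```

Call:
arm_command:
  moves: [-1, -20, 0, 0, 0, 0, 0, -1, -10, 0, 0, 0, 0, 0, -1, 0, 0, 0, 0, 0, 0]

```text
clock: 6.5
tcp_pos: [0.4753, 0.0848, 0.0037]
orientation: [-0.001, 0.655, 0.755, -0.001]
wrist_force: [0.2, 0.4, -0.6]
finger_gap: 0.0345
grip_force: 52.7
```

```bash
python3 c.py 2 slider; python3 -c "
from h import *
print(get_state()['wrist_force'])"
```

```text
6.5 [0.4753 0.0848 0.0037] [[-0.    -0.95  -0.313  0.08 ]
 [ 1.    -0.    -0.     0.   ]
 [-0.    -0.313  0.95  -0.143]
 [ 0.     0.     0.     1.   ]]
slider [282. 125.] 0.82 [0.4651 0.1604 0.0171]
[-0.42179234 -1.01956104 -1.34024074]
```

View pics/w2.png

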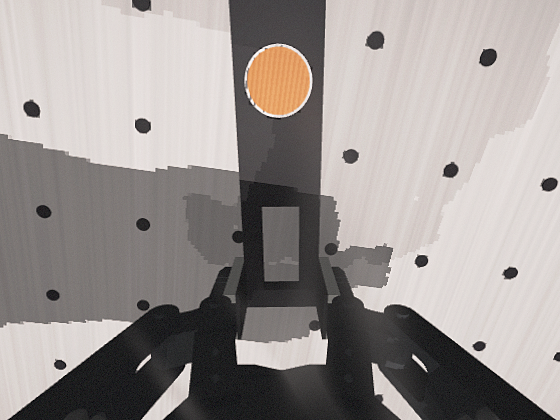

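Slider is out, gripped straight at the slot end (slot at (281,243), window at (278,80)). Lower it gently.

Call:
arm_command:
  moves: [-1, 0, 0, 3, 0, 0, 0, -1, 0, 0, 3, 0, 0, 0, -1, 0, 0, 2, 0, 0, 0, -1, 0, 0, 0, 0, 0, 0]

```text
clock: 7.1
tcp_pos: [0.4761, 0.0861, -0.0008]
orientation: [0.0, 0.654, 0.756, 0.0]
wrist_force: [-9.9, -0.7, 31.0]
finger_gap: 0.0342
grip_force: 70.2
```

Call:
arm_command:
  moves: [-1, 0, 0, 2, 0, 0, 0, -1, 0, 0, 1, 0, 0, 0, -1, 0, 0, 0, 0, 0, 0]

```text
clock: 7.48
tcp_pos: [0.4762, 0.0861, -0.001]
orientation: [0.001, 0.654, 0.756, 0.001]
wrist_force: [-18.4, -1.9, 59.9]
finger_gap: 0.0346
grip_force: 86.4
```

Call:
arm_command:
  moves: [-1, 0, 0, -6, 0, 0, 0, -1, 0, 0, 0, 0, 0, 0, 0.2, 0, 0, 0, 0, 0, 0, 0.2, 0, 0, 0, 0, 0, 0, 0.2, 0, 0, 0, 0, 0, 0, 0.2, 0, 0, 0, 0, 0, 0]

```text
clock: 8.22
tcp_pos: [0.476, 0.0855, -0.001]
orientation: [-0.0, 0.655, 0.756, -0.0]
wrist_force: [-0.4, 0.6, 0.1]
finger_gap: 0.0511
grip_force: 0.0
```

Call:
arm_command:
  moves: [1, 0, 0, 0, 0, 0, 0, 1, 0, 0, 0, 0, 0, 0, 1, 0, 0, -50, 0, 0, 0, 1, 0, 0, -50, 0, 0, 0, 1, 0, 0, -50, 0, 0, 0, 1, 0, 0, 0, 0, 0, 0]

```text
clock: 8.98
tcp_pos: [0.4792, 0.0856, 0.1535]
orientation: [0.003, 0.655, 0.756, 0.003]
wrist_force: [0.5, 0.5, -0.6]
finger_gap: 0.0855
grip_force: 0.0
```

```bash
sed -i 's/^def pose/_C={}\ndef camera_info(c,_f=camera_info):\n    if c not in _C: _C[c]=_f(c)\n    return _C[c]\ndef pose/' h.py; python3 c.py 3 slider plain_end
python3 - <<'E'
from h import *; import pickle
st=pickle.load(open('w3.pkl','rb')); D=np.load('w3.npy')
P=[];
for r in range(0,300,2):
    for c in range(150,420,2):
        if D[r,c]>0: P.append(at('wrist',(c,r),D[r,c],st))
P=np.array(P); s=P[(P[:,2]>.005)&(P[:,2]<.025)&(P[:,1]<.3)]
r=cv2.minAreaRect(s[:,:2].astype(np.float32)*1000); print(len(s),r); print(cv2.boxPoints(r)); print(np.percentile(s[:,2],[5,50,95]))
E
```

```text
8.975 [0.4792 0.0856 0.1535] [[-0.    -0.95  -0.313  0.08 ]
 [ 1.    -0.    -0.     0.   ]
 [-0.    -0.313  0.95  -0.143]
 [ 0.     0.     0.     1.   ]]
slider [278.  91.] 0.63 [0.4638 0.1844 0.0087]
slider [124. 393.] 0.57 [ 0.3232 -0.1876  0.0122]
plain_end [123. 394.] 0.89 [ 0.3222 -0.1898  0.0115]
plain_end [277.  91.] 0.6 [0.4631 0.1843 0.0086]
1870 ((464.9780578613281, 163.12689208984375), (36.598243713378906, 181.23052978515625), 9.06266975402832)
[[432.63416 249.72859]
 [461.1806   70.76043]
 [497.32196  76.52519]
 [468.7755  255.49335]]
[0.00693874 0.00819515 0.00952137]
```

View pics/w3.png

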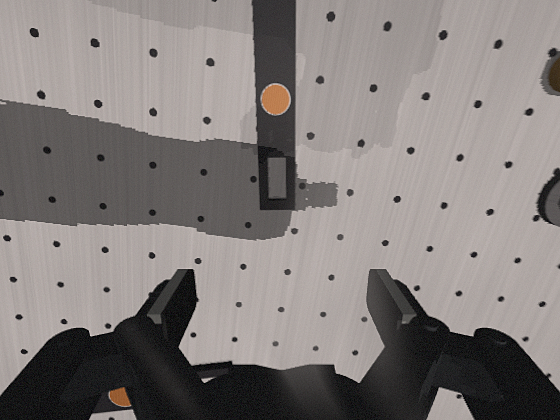

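Slider lies flat (top at 8 mm), slot end at (277,208), slot (277,178), window (276,99); plain end out of view. Regrip 35 mm from the plain end.

Call:
arm_command:
  moves: [1, 48, 0, 0, 0, 0, 0, 1, 48, 0, 0, 0, 0, 0, 1, 47, -1, 0, 0, 0, 0, 1, 0, 0, 50, 0, 0, 0, 1, 0, 0, 50, 0, 0, 0, 1, 0, 0, 38, 0, 0, 0, 1, 0, 0, 9, 0, 0, 0, 1, 0, 0, 0, 0, 0, 0]
  newtons: 110

```text
clock: 10.12
tcp_pos: [0.4538, 0.2266, 0.0015]
orientation: [-0.001, 0.655, 0.756, -0.001]
wrist_force: [-0.3, 0.4, -0.0]
finger_gap: 0.0855
grip_force: 0.0
```

Call:
arm_command:
  moves: [-1, 0, 0, 0, 0, 0, 0, -1, 0, 0, 0, 0, 0, 0, -1, 0, 0, 0, 0, 0, 0, -1, 0, 0, 0, 0, 0, 0, -1, 0, 0, 0, 0, 0, 0, -1, 0, 0, 0, 0, 0, 0]

```text
clock: 10.88
tcp_pos: [0.4556, 0.2272, 0.0042]
orientation: [0.001, 0.655, 0.756, 0.001]
wrist_force: [-2.0, -0.9, 9.7]
finger_gap: 0.0309
grip_force: 108.3
```

Call:
arm_command:
  moves: [-1, 0, 0, -15, 0, 0, 0, -1, 0, 0, -30, 0, 0, 0, -1, 0, 0, -50, 0, 0, 0, -1, 0, 0, -60, 0, 0, 0, -1, 0, 0, -60, 0, 0, 0, -1, 0, 0, -60, 0, 0, 0, -1, 0, 0, -60, 0, 0, 0, -1, 0, 0, -30, 0, 0, 0]

```text
clock: 11.88
tcp_pos: [0.4548, 0.227, 0.3719]
orientation: [0.001, 0.655, 0.756, 0.002]
wrist_force: [0.5, 0.4, -2.7]
finger_gap: 0.0311
grip_force: 109.4
```

Call:
arm_command:
  moves: [-1, -20, -4, 0, 0, 0, 0, -1, -50, -4, 0, 0, 0, 0, -1, -57, -4, 0, 0, 0, 0, -1, -57, -4, 0, 0, 0, 0, -1, -57, -4, 0, 0, 0, 0, -1, -57, -4, 0, 0, 0, 0, -1, -57, -4, 0, 0, 0, 0, -1, -57, -4, 0, 0, 0, 0]

```text
clock: 12.88
tcp_pos: [0.4811, -0.187, 0.3682]
orientation: [0.0, 0.655, 0.756, 0.0]
wrist_force: [0.7, -0.1, -1.3]
finger_gap: 0.0307
grip_force: 109.5
```

Call:
arm_command:
  moves: [-1, -57, -3, 0, 0, 0, 0, -1, -57, -3, 0, 0, 0, 0, -1, -50, -3, 0, 0, 0, 0, -1, -35, -3, 0, 0, 0, 0, -1, -15, -2, 0, 0, 0, 0, -1, 0, 0, 0, 0, 0, 0, -1, 0, 0, 0, 0, 0, 0]

```text
clock: 13.75
tcp_pos: [0.4983, -0.3984, 0.3678]
orientation: [-0.0, 0.655, 0.756, 0.0]
wrist_force: [-0.0, -0.4, -1.6]
finger_gap: 0.0311
grip_force: 109.5
```

```bash
python3 c.py 4 peg peg_tip column
```

```text
13.75 [ 0.4983 -0.3984  0.3678] [[-0.    -0.95  -0.313  0.08 ]
 [ 1.    -0.    -0.     0.   ]
 [-0.    -0.313  0.95  -0.143]
 [ 0.     0.     0.     1.   ]]
peg [389.  84.] 0.86 [ 0.5648 -0.2857  0.2654]
peg_tip [388.  84.] 0.7 [ 0.5636 -0.2862  0.2671]
column [445.  95.] 0.62 [ 0.612  -0.2869  0.2595]
```

View pics/w4.png

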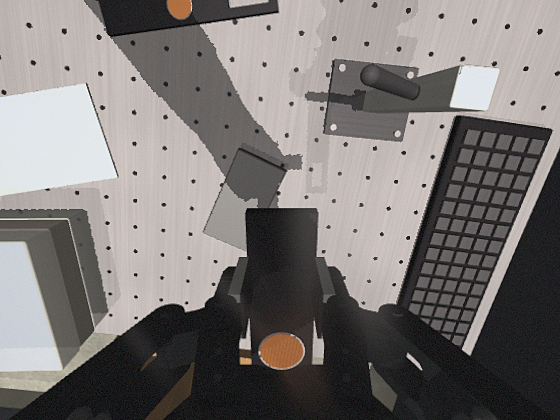

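Peg tip is at (370,75), running to (415,92) at the column; column top (475,88). Held slider's plain end is at (281,208), square in the fingers. Next, fit the peg as a 7 mm-radius cylinder.

```bash
cat > fit.py <<'E'
from h import *; import pickle,sys
from scipy.optimize import least_squares
tag=sys.argv[1]; c0,c1,r0,r1=map(int,sys.argv[2:6])
st=pickle.load(open(f'w{tag}.pkl','rb')); D=np.load(f'w{tag}.npy'); print(camera_info('wrist')['cx'],camera_info('wrist')['cy'],camera_info('wrist')['fovy'])
P=np.array([at('wrist',(c,r),D[r,c],st) for r in range(r0,r1) for c in range(c0,c1) if D[r,c]>0])
top=P[(abs(P[:,2]-.27)<.006)&(P[:,0]>.585)]; r=cv2.minAreaRect(top[:,:2].astype(np.float32)*1000); print('coltop',len(top),r,np.median(top[:,2]))
g=P[(P[:,2]>.205)&(P[:,0]<.595)&(P[:,0]>.5)]
def ax(q): 
    s=q[3]; return np.array([-np.sin(s)*np.cos(q[2]),-np.sin(s)*np.sin(q[2]),np.cos(s)])
def res(q):
    a=ax(q); v=g-[q[0],q[1],.2]; t=v@a; tt=np.minimum(t,q[4]-.007); return np.linalg.norm(v-tt[:,None]*a,axis=1)-.007
for fix in [0,1]:
    f=(lambda q:res(q)) if not fix else (lambda q:res([q[0],q[1],q[2],np.radians(40),.11]))
    s=least_squares(f,[.61,-.28,.05,.7,.11],loss='soft_l1',f_scale=.001); q=s.x if not fix else [*s.x[:3],np.radians(40),.11]
    print(len(g),np.round(q,4),np.degrees(q[3]),'tip',np.round(np.array([q[0],q[1],.2])+q[4]*ax(q),4),np.std(res(q)))
E
python3 fit.py 4 350 510 50 120
```

```text
281.19079571150326 212.41457571562455 70.48542369044624
coltop 1909 ((626.1931762695312, -280.21112060546875), (31.1246337890625, 30.366714477539062), 3.2448971271514893) 0.27007334992513066
995 [ 0.6112 -0.2807  0.0441  0.6941  0.1097] 39.76788978647583 tip [ 0.541  -0.2838  0.2843] 0.0003595186088628386
995 [ 0.6116 -0.2806  0.0453  0.6981  0.11  ] 40.0 tip [ 0.5409 -0.2838  0.2843] 0.00036458137026417435
```

Call:
arm_command:
  moves: [-1, 30, -23, 0, 0, 0, 0, -1, 41, -30, 0, 0, 0, 0, -1, 35, -25, 0, 0, 0, 0, -1, 17, -13, 0, 0, 0, 0, -1, 0, 0, 0, 0, 0, -0.1, -1, 0, 0, 0, 0, 0, -0.17, -1, 0, 0, 0, 0, 0, -0.17, -1, 0, 0, 0, 0, 0, -0.17]

```text
clock: 14.95
tcp_pos: [0.3907, -0.2898, 0.3677]
orientation: [0.0, 0.395, 0.919, -0.0]
wrist_force: [1.1, -0.7, -1.7]
finger_gap: 0.0308
grip_force: 109.6
```

Call:
arm_command:
  moves: [-1, 0, 0, 0, 0, 0, -0.17, -1, 0, 0, 0, 0, 0, -0.17, -1, 0, 0, 0, 0, 0, -0.17, -1, 0, 0, 0, 0, 0, -0.17, -1, 0, 0, 0, 0, 0, -0.127, -1, 0, 0, 0, 0, 0, -0.06, -1, 0, 0, 0, 0, 0, 0]

```text
clock: 15.82
tcp_pos: [0.3907, -0.2899, 0.3676]
orientation: [0.0, -0.025, 1.0, -0.0]
wrist_force: [-0.2, -0.1, -0.0]
finger_gap: 0.0306
grip_force: 109.6
```

Call:
arm_command:
  moves: [-1, 0, 0, 0, 0, -0.1, 0, -1, 0, 0, 0, 0, -0.12, 0, -1, 0, 0, 0, 0, -0.12, 0, -1, 0, 0, 0, 0, -0.12, 0, -1, 0, 0, 0, 0, -0.12, 0, -1, 0, 0, 0, 0, -0.118, 0, -1, 0, 0, 0, 0, 0, 0, -1, 0, 0, 0, 0, 0, 0]

```text
clock: 16.82
tcp_pos: [0.3908, -0.2907, 0.3678]
orientation: [0.341, -0.023, 0.94, 0.008]
wrist_force: [0.1, 0.6, -1.4]
finger_gap: 0.0306
grip_force: 109.7
```

```bash
cat > g.py <<'E'
from h import *; import pickle
st=pickle.load(open('w4.pkl','rb')); D=np.load('w4.npy'); Rt=rot(st['orientation']).as_matrix(); t=np.array(st['tcp_pos'])
for px in [(281,211),(250,215),(312,215),(281,230),(281,300),(281,330)]: print(px,((at('wrist',px,dep(D,px),st)-t)@Rt*1000).round(1))
i,M,e=pose('wrist',st)
for px in [(281,208),(245,209),(318,209)]:
    a,d=ray('wrist',px,st); a=(a-t)@Rt; d=d@Rt; print('edge',px,((a+d*(-.0038-a[2])/d[2])*1000).round(1))
s=get_state(); q=s['orientation']; print(s['tcp_pos'],s['joint_pos'].round(3))
EYE=np.array([-.1294,0,.0002]); yaw=.05; S=np.array([np.cos(yaw),np.sin(yaw),0]); p=-np.sin(np.radians(40))*S+[0,0,np.cos(np.radians(40))]; Y=np.array([-np.sin(yaw),np.cos(yaw),0]); root=np.array([.6114,-.2807,.2])
A=rot(q).as_matrix(); eye=A@EYE+s['tcp_pos']; v=eye-root; X=np.cross(Y,p)
print('eye in peg frame mm',np.array([v@X,v@Y,v@p])*1000,'tool axes in peg',np.round([[A[:,j]@k for k in (X,Y,p)] for j in range(3)],3))
Tt=np.column_stack([-X,Y,-p]); print('rotvec to go, tool',R.from_matrix(A.T@Tt).as_rotvec().round(4))
E
sed -i 's/X=np.cross(Y,p)/X=np.cross(Y,p)/' g.py; python3 g.py
```

```text
(281, 211) [34.3 -0.  -1.5]
(250, 215) [ 33.  -15.3  -4.1]
(312, 215) [33.1 15.2 -4.2]
(281, 230) [25.1 -0.  -3.9]
(281, 300) [-16.2  -0.   -3.2]
(281, 330) [-36.   -0.   -3.1]
edge (281, 208) [36.6 -0.  -3.8]
edge (245, 209) [ 36.1 -17.7  -3.8]
edge (318, 209) [36.1 18.1 -3.8]
[ 0.39075277 -0.29066494  0.36779159] [-1.211 -0.189 -0.344  1.164  0.657 -1.173]
eye in peg frame mm [ 68.05800434   0.98443402 270.11219815] tool axes in peg [[-1.     0.001  0.002]
 [ 0.001  1.    -0.001]
 [-0.002 -0.001 -1.   ]]
rotvec to go, tool [-0.0014 -0.0015 -0.0007]
```

Call:
arm_command:
  moves: [-1, 15, 0, 0, 0, 0, 0, -1, 30, -1, 0, 0, 0, 0, -1, 22, 0, 10, 0, 0, 0, -1, 0, 0, 30, 0, 0, 0, -1, 0, 0, 45, 0, 0, 0, -1, 0, 0, 35, 0, 0, 0, -1, 0, 0, 15, 0, 0, 0, -1, 0, 0, 0, 0, 0, 0]

```text
clock: 17.82
tcp_pos: [0.4272, -0.2888, 0.2202]
orientation: [0.341, -0.024, 0.94, 0.01]
wrist_force: [-0.6, -0.5, -1.6]
finger_gap: 0.0307
grip_force: 109.7
```

```bash
sed -i 's/-.1294,0,.0002/-.1285,0,.002/' g.py; python3 g.py | tail -4; python3 - <<'E'
from h import *
o=[]
for c,b in [('top',(330,150,430,250)),('scene',(180,80,320,220))]:
    P,D=read_camera(c); x0,y0,x1,y1=b; k=cv2.resize(P[y0:y1,x0:x1],None,fx=400/(x1-x0),fy=400/(x1-x0),interpolation=cv2.INTER_CUBIC); o.append(k[:400]); np.save(c+'1.npy',D); cv2.imwrite(f'pics/{c}1.png',P)
cv2.imwrite('pics/pre.png',np.hstack(o))
E
```

```text
eye in peg frame mm [  0.2800887    1.22729788 131.80726299] tool axes in peg [[-1.    -0.001  0.002]
 [-0.001  1.     0.002]
 [-0.002  0.002 -1.   ]]
rotvec to go, tool [ 0.0024 -0.0016  0.0007]
```

View pics/pre.png

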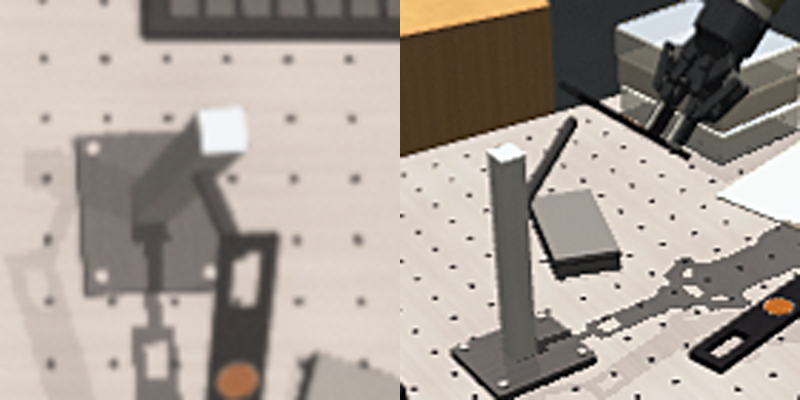

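Left crop: the peg runs up under the slot (slot at (245,278)). Right crop: the peg tip (572,122) is just short of the slider's upper end and in line. Go in slowly.

Call:
arm_command:
  moves: [-1, 0, -1, 6, 0, 0, 0, -1, 0, 0, 8, 0, 0, 0, -1, 0, 0, 8, 0, 0, 0, -1, 0, 0, 8, 0, 0, 0, -1, 0, 0, 0, 0, 0, 0]

```text
clock: 18.55
tcp_pos: [0.4456, -0.2892, 0.1969]
orientation: [0.342, -0.023, 0.94, 0.009]
wrist_force: [0.3, 1.0, -2.5]
finger_gap: 0.0306
grip_force: 109.7
```

```bash
python3 g.py | tail -4; python3 - <<'E'
from h import *
o=[]
for c,b in [('top',(360,170,420,230)),('scene',(210,80,310,180))]:
    P,D=read_camera(c); x0,y0,x1,y1=b; k=cv2.resize(P[y0:y1,x0:x1],None,fx=400/(x1-x0),fy=400/(x1-x0),interpolation=cv2.INTER_CUBIC); o.append(k[:400])
cv2.imwrite('pics/in.png',np.hstack(o)); print('tip top px',proj('top',[.541,-.2838,.2843]))
E
```

```text
eye in peg frame mm [ -0.67477378  -0.3032643  102.28157559] tool axes in peg [[-1.     0.001  0.001]
 [ 0.001  1.     0.001]
 [-0.001  0.001 -1.   ]]
rotvec to go, tool [ 0.0009 -0.0007 -0.0011]
tip top px [389.34680125 213.25002353]
```

View pics/in.png

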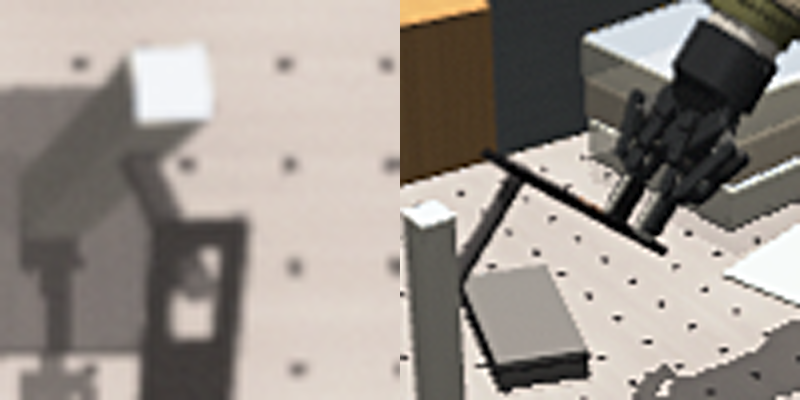

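The peg tip is visible inside the slot at left crop (197,275), centred. Push on toward the column.

Call:
arm_command:
  moves: [-1, 0, 0, 8, 0, 0, 0, -1, 0, 0, 8, 0, 0, 0, -1, 0, 0, 8, 0, 0, 0, -1, 0, 0, 8, 0, 0, 0, -1, 0, 0, 8, 0, 0, 0, -1, 0, 0, 8, 0, 0, 0, -1, 0, 0, 6, 0, 0, 0, -1, 0, 0, 0, 0, 0, 0]

```text
clock: 19.65
tcp_pos: [0.4803, -0.2877, 0.1559]
orientation: [0.342, -0.023, 0.94, 0.009]
wrist_force: [-0.1, 0.1, -1.2]
finger_gap: 0.031
grip_force: 109.7
```

```bash
python3 g.py | tail -4
```

```text
eye in peg frame mm [-0.45876781 -0.5313591  48.53104299] tool axes in peg [[-1.     0.001  0.001]
 [ 0.001  1.     0.   ]
 [-0.001  0.    -1.   ]]
rotvec to go, tool [ 0.0004 -0.0006 -0.0008]
```

Call:
arm_command:
  moves: [-1, 0, 0, 4, 0, 0, 0, -1, 0, 0, 3, 0, 0, 0, -1, 0, 0, 0, 0, 0, 0]

```text
clock: 20.02
tcp_pos: [0.4847, -0.2878, 0.1509]
orientation: [0.342, -0.023, 0.939, 0.009]
wrist_force: [-0.5, 0.3, -1.2]
finger_gap: 0.0306
grip_force: 109.7
```

Call:
arm_command:
  moves: [-1, 0, 0, 2, 0, 0, 0, -1, 0, 0, 1, 0, 0, 0, -1, 0, 0, 0, 0, 0, 0]

```text
clock: 20.4
tcp_pos: [0.4866, -0.2877, 0.1487]
orientation: [0.342, -0.023, 0.939, 0.008]
wrist_force: [-0.5, 0.1, -1.6]
finger_gap: 0.0311
grip_force: 109.7
```

Call:
arm_command:
  moves: [-1, 0, 0, 1.5, 0, 0, 0, -1, 0, 0, 0, 0, 0, 0]

```text
clock: 20.65
tcp_pos: [0.4876, -0.2876, 0.1475]
orientation: [0.342, -0.023, 0.939, 0.009]
wrist_force: [-0.2, 0.3, -2.1]
finger_gap: 0.0309
grip_force: 109.7
```

Call:
arm_command:
  moves: [-1, 0, 0, 1.5, 0, 0, 0, -1, 0, 0, 0, 0, 0, 0]

```text
clock: 20.9
tcp_pos: [0.4886, -0.2876, 0.1463]
orientation: [0.342, -0.023, 0.939, 0.009]
wrist_force: [0.0, 0.2, -2.4]
finger_gap: 0.0306
grip_force: 109.7
```

Call:
arm_command:
  moves: [-1, 0, 0, 1.5, 0, 0, 0, -1, 0, 0, 0, 0, 0, 0]

```text
clock: 21.15
tcp_pos: [0.4895, -0.2876, 0.1452]
orientation: [0.342, -0.023, 0.939, 0.009]
wrist_force: [-0.7, -0.4, -1.4]
finger_gap: 0.0304
grip_force: 109.8
```

Call:
arm_command:
  moves: [-1, 0, 0, 1.5, 0, 0, 0, -1, 0, 0, 0, 0, 0, 0]

```text
clock: 21.4
tcp_pos: [0.4905, -0.2875, 0.144]
orientation: [0.342, -0.023, 0.939, 0.009]
wrist_force: [-0.7, 0.3, -2.0]
finger_gap: 0.0305
grip_force: 109.8
```

Call:
arm_command:
  moves: [-1, 0, 0, 1.5, 0, 0, 0, -1, 0, 0, 0, 0, 0, 0]

```text
clock: 21.65
tcp_pos: [0.4914, -0.2875, 0.1429]
orientation: [0.342, -0.023, 0.939, 0.009]
wrist_force: [-1.5, -0.4, -1.2]
finger_gap: 0.0307
grip_force: 109.8
```

Call:
arm_command:
  moves: [-1, 0, 0, 1.5, 0, 0, 0, -1, 0, 0, 0, 0, 0, 0]

```text
clock: 21.9
tcp_pos: [0.4924, -0.2874, 0.1417]
orientation: [0.342, -0.023, 0.939, 0.009]
wrist_force: [-1.6, -0.1, -1.5]
finger_gap: 0.0307
grip_force: 109.8
```

```bash
python3 g.py | tail -5; python3 - <<'E'
from h import *
print(get_state()['wrist_force'],get_state()['ft_torque'])
o=[]
for c,b in [('top',(360,170,420,230)),('scene',(200,100,270,170))]:
    P,D=read_camera(c); x0,y0,x1,y1=b; k=cv2.resize(P[y0:y1,x0:x1],None,fx=400/(x1-x0),fy=400/(x1-x0),interpolation=cv2.INTER_CUBIC); o.append(k[:400])
cv2.imwrite('pics/push.png',np.hstack(o))
E
```

```text
[ 0.49238114 -0.28742566  0.141734  ] [-0.972  0.056 -0.73   0.372  0.58  -0.896]
eye in peg frame mm [-0.27045402 -0.87484605 29.96140642] tool axes in peg [[-1.     0.001  0.   ]
 [ 0.001  1.    -0.   ]
 [-0.    -0.    -1.   ]]
rotvec to go, tool [-0.0004 -0.0002 -0.0008]
[-1.60581961 -0.09817348 -1.51972824] [-0.04191853  0.90280154 -0.04740661]
```

View pics/push.png

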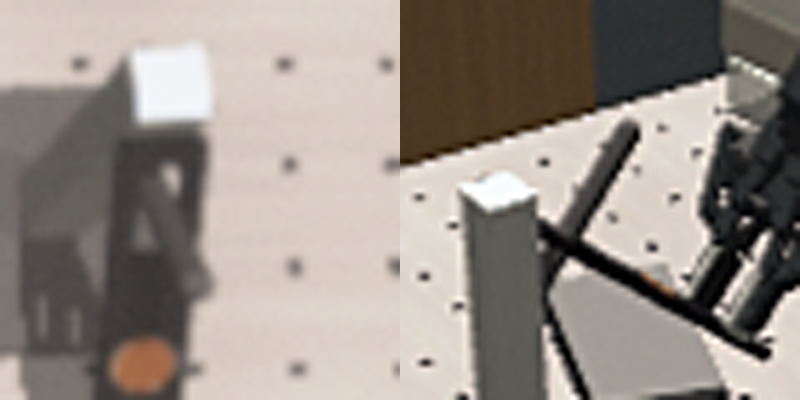

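Peg through the slot, upper end at the column (right crop (545,228)), force slightly up. Press a bit more firmly, along the bar.

Call:
arm_command:
  moves: [-1, -1, 0, 0.5, 0, 0, 0, -1, 0, 0, 0, 0, 0, 0, -1, 0, 0, 0, 0, 0, 0]

```text
clock: 22.38
tcp_pos: [0.4929, -0.2871, 0.1414]
orientation: [0.341, -0.023, 0.94, 0.009]
wrist_force: [-5.2, -1.5, -4.7]
finger_gap: 0.0309
grip_force: 109.8
```

Call:
arm_command:
  moves: [-1, -1, 0, 0.5, 0, 0, 0, -1, 0, 0, 0, 0, 0, 0, -1, 0, 0, 0, 0, 0, 0]

```text
clock: 22.75
tcp_pos: [0.4934, -0.2868, 0.141]
orientation: [0.341, -0.022, 0.94, 0.009]
wrist_force: [-6.6, -1.1, -5.9]
finger_gap: 0.0305
grip_force: 109.8
```

Call:
arm_command:
  moves: [-0.3, 0, 0, 0, 0, 0, 0, 0.2, 0, 0, 0, 0, 0, 0, 0.4, 0, 0, 0, 0, 0, 0, 1, 0, 0, 0, 0, 0, 0, 1, 0, 0, 0, 0, 0, 0, 1, 0, 0, 0, 0, 0, 0]

```text
clock: 23.5
tcp_pos: [0.4947, -0.2874, 0.1426]
orientation: [0.342, -0.023, 0.939, 0.008]
wrist_force: [-0.1, 0.1, 0.6]
finger_gap: 0.0854
grip_force: 0.0
```

Call:
arm_command:
  moves: [1, 0, 0, -10, 0, 0, 0, 1, 0, 0, -30, 0, 0, 0, 1, 0, 0, -50, 0, 0, 0, 1, 0, 0, -40, 0, 0, 0, 1, 0, 0, -15, 0, 0, 0, 1, 0, 0, 0, 0, 0, 0, 1, 0, 0, 0, 0, 0, 0, 1, 0, 0, 0, 0, 0, 0]

```text
clock: 24.5
tcp_pos: [0.4016, -0.2913, 0.2525]
orientation: [0.342, -0.023, 0.94, 0.009]
wrist_force: [0.1, -0.1, 0.1]
finger_gap: 0.0853
grip_force: 0.0
```

```bash
python3 - <<'E'
from h import *
o=[]
for c,b in [('top',(340,160,430,250)),('scene',(180,100,280,200))]:
    P,D=read_camera(c); x0,y0,x1,y1=b; k=cv2.resize(P[y0:y1,x0:x1],None,fx=400/(x1-x0),fy=400/(x1-x0),interpolation=cv2.INTER_CUBIC); o.append(k[:400])
cv2.imwrite('pics/end.png',np.hstack(o))
E
```

```text
(no output)
```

View pics/end.png

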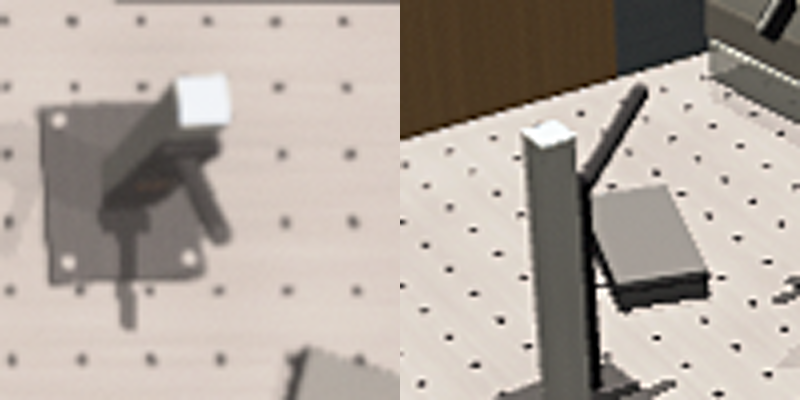

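The slider hangs straight down from the peg against the column (right crop, (592,180) to (597,385)) and is clear of the robot. Let it settle, then hand in.

Call:
arm_command:
  moves: [1, 0, 0, 0, 0, 0, 0, 1, 0, 0, 0, 0, 0, 0, 1, 0, 0, 0, 0, 0, 0, 1, 0, 0, 0, 0, 0, 0, 1, 0, 0, 0, 0, 0, 0, 1, 0, 0, 0, 0, 0, 0, 1, 0, 0, 0, 0, 0, 0, 1, 0, 0, 0, 0, 0, 0]

```text
clock: 25.6
tcp_pos: [0.4015, -0.292, 0.2535]
orientation: [0.342, -0.023, 0.939, 0.008]
wrist_force: [-0.3, -0.4, 0.3]
finger_gap: 0.0854
grip_force: 0.0
```

Call:
arm_command:
  moves: [1, 0, 0, 0, 0, 0, 0, 1, 0, 0, 0, 0, 0, 0, 1, 0, 0, 0, 0, 0, 0, 1, 0, 0, 0, 0, 0, 0, 1, 0, 0, 0, 0, 0, 0, 1, 0, 0, 0, 0, 0, 0, 1, 0, 0, 0, 0, 0, 0, 1, 0, 0, 0, 0, 0, 0]

```text
clock: 26.6
tcp_pos: [0.4015, -0.2919, 0.2535]
orientation: [0.342, -0.023, 0.939, 0.008]
wrist_force: [-0.6, -0.2, -0.3]
finger_gap: 0.0853
grip_force: 0.0
```

```bash
python3 -c "
from workcell import *
print(hand_in())"
```

```text
the job is handed in; nothing more can be done
None
```

I handed the job in at about 27 s, and the hand-in returned no verdict: the slider was pulled out, laid flat, regripped near its plain end, threaded on the peg, pressed against the column with about 6 N and released, and the last pictures show it hanging straight down clear of the robot.

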